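# Fetch the front short tin from a gravity-feed can rack and stand it up

## Robot

A 7-joint arm with a two-finger parallel gripper is mounted at the origin on the work surface. World frame = base frame: x ahead of the robot, y to its left, z up, the work surface at z = 0. Lengths are in m, angles in rad, forces in N, time in s.
With the tool pointing down it reaches from about 0.425 to 1.025 m from the base axis. Payload 9.4 kg.
Tool frame: the origin (TCP) lies on the mounting face of the last link; the fingertips stand 186 mm ahead of it and the grasp point (between the pads) lies 167 mm ahead of it; z points along the fingers, y is the line along which they close (so a half turn about z gives the same grasp; the last joint's range is limited). The gripper opens to 93 mm and grips with 3 to 60 N. Pads are 15 mm wide; open, the fingers measure 128 mm over their backs; the gripper's body (75 mm by 188 mm) begins 65 mm behind the grasp point.
Start: joints at [1.082, 0.599, -0.003, 1.599, 0.002, 0.943, -0.08], TCP at [0.29, -0.664, 0.405] pointing down, gripper open.
Joint ranges: [-2.57, 2.57], [-0.35, 1.97], [-1.29, 1.29], [0.11, 2.56], [-1.05, 4.19], [0.11, 1.86], [-2.63, 2.63]. Speed limits (rad/s): [2.22, 2.22, 3.01, 3.01, 3.14, 3.14, 3.14].

## Interface

Orientations are given as a unit quaternion [x, y, z, w].
In Python, from station import bot gives the robot as it stands. The module is installed in compiled form; this text tells all that it offers. Calls block until the motion is done:
- bot.move_pose(position, orientation): joint-space move of the TCP to a pose.
- bot.move_straight(position, vel=0.15, rot=None, guard=None): straight line of the TCP; rot=None keeps the orientation; vel is the mean speed in m/s. With guard (N) it stops when the force on the tool has changed by that much, and returns True; else False.
- bot.goto_joints(angles): joint-space move.
- bot.set_gripper(opening, grip_force=None): finger opening in m; grip_force is the grip in N (None keeps the last); returns when the fingers have stopped.
- bot.wait(seconds).
- bot.solve_ik(position, orientation): joint angles nearest the present ones, or None.
- bot.get_obs(): the state.
- bot.camera(name): name is "scene" or "side" or "wrist"; returns a dict with "pixels" (480x640x3 uint8, red, green, blue), "z_map" (480x640 float32, m along the optical axis (not along the pixel's ray), 0 where there is no reading), "K" (3x3 intrinsics, pixels), "extrinsics" (4x4, takes a point from camera to world coordinates). Camera axes: x right, y up, looking along -z (the intrinsics and any distortion apply to the point x, -y, -z); pixel columns grow to the right and rows downward; lengths in m; the calibration is good to about 2 mm. A picture is of the moment at which its call begins.
A pose or a line that the arm cannot do raises bot.MotionError and nothing moves.
- bot.hand_in(): hands the job in; it is judged then, once.
The state is a dict: "t": time; "qpos": joint angles; "joint_velocities": joint speeds; "tau": joint torques, N m; "eef_pos": TCP position; "eef_rot": TCP orientation; "ft_force": force on the tool from outside, world axes, zero at the start; "ft_torque": the same for the moment, N m; "finger_gap": finger opening in m; "grip_force": force on a finger pad.
Only numpy, scipy, OpenCV 4.12 (cv2) and the standard library are available. Lean on these libraries where they do the work, as an engineer would, in place of code of your own. Each camera call takes 0.05 s, during which the arm holds its last target. There are 200 camera calls.

## Task

Take the front one of the short tins from the lower shelf of the can rack, letting the two short tins behind it roll down to the front stop, and stand it upright on one of its flat ends on the chopping board, ready to be opened. Set it down without dropping or banging it on the board, and leave all the other tins in their lanes and everything else where it is.

Things in the scene. Friction and masses are not known exactly. Their poses are not given: they have to be found in the camera images.
- tin_front_mid (a point): Centre of the front short tin, the one to take: a bare steel cylinder with a paper band, 66 mm in diameter, 60 mm long between its flat ends, 0.18 to 0.31 kg. It starts lying in the rack, flat ends left and right. Its y axis is the tin's axis; x and z turn as it rolls. On a level surface it stays if let go at rest. Its centre is 50 mm above the worktop standing on the board, 53 mm lying there.
- tin_second_mid (a point): Centre of the second short tin (same size), which touches the first from behind and rolls down to the front stop when the first is gone.
- tin_third_mid (a point): Centre of the third short tin (same size), behind the second.
- rack: Fixed steel-wire can rack with two shelves, 276 mm wide (y), 250 deep, 260 mm high; origin on the worktop under its middle, +x to its back, z up; tins are taken from its -x side, facing the robot. Shelves slope 0.21 rad down to a front stop. Short-tin lane of the lower shelf at y = +60 mm, slim tins at y = -62 mm; side frames of 10 mm rods at y = +-138 mm, 43 mm beyond the short tins' ends.
- lane_front (a point): Where the centre of a short tin lies when it rests on the lower front stop; axes as the rack's (y along the tin's axis). The stop's top edge is 24 mm to -x of it and 23 mm below it, 15 mm above the running wires. The lane's side guides are 9 mm high and 4 mm thick, 32 mm either side of its middle: above them both flat ends are free, with 44 mm to the slim tins on one side.
- upper_edge (a point): Middle of the front edge of the upper shelf over the short-tin lane, at its underside. This shelf hangs over the lower one: the edge is about 12 mm behind (+x) and 91 mm above the centre of the front tin, so a hand cannot come straight down on the tin but can come from the front leaning 30 to 45 degrees; the tin then leaves forwards and up, over the stop.
- lane_second (a point): Where the centre of the next short tin lies behind it, 66.5 mm up the slope.
- board: Fixed wooden chopping board, 300 mm (its x) by 240 mm (its y), 20 mm thick; origin at the centre of its underside, z up, top face 20 mm above the worktop. Bare except for the wooden spoon along its far (+x) edge and a dark grip slot drawn near its -x edge (flat).
- spoon: Wooden spoon, 200 mm long, about 20 mm wide and high, lying across the board near its far edge (about 120 mm to +x of the board's middle), to be left there; origin under its middle, x along the spoon.
- slim_front_mid (a point): Centre of the front slim tin (53 mm in diameter, 96 mm long) lying in the other lower lane; y along its axis.
- slim_second_mid (a point): Centre of the second slim tin, behind it.
- big_front_mid (a point): Centre of the front big tin (74 mm in diameter, 102 mm long) lying on the upper shelf above the slim tins; y along its axis. The big tins are the highest things on the rack, up to 0.29 m above the worktop.
- big_second_mid (a point): Centre of the second big tin, behind it.
- potato_a: Potato, 92 by 56 mm, on the worktop to the right; origin under its middle, x along it.
- potato_b: Potato, 103 by 62 mm, on the worktop to the right; origin under its middle, x along it.
- mug: White mug, 80 mm across, 92 mm high, to the left; origin under its middle, handle to its +y.
- ramekin: Small white dish, 90 mm across, 45 mm high, to the left; origin under its middle. A pepper mill, a ricer, a bowl, jars and other kitchen things stand fixed along the back and sides.
Mind the look-alikes: they are no part of the job. What is shaped like the part that bears tin_front_mid but turquoise is not meant.

How it is judged:
On the way:
1. the front short tin is out of its lane and the two behind have rolled down to the front stop (distance between tin_front_mid and lane_front above 0.1 m and distance between tin_second_mid and lane_front below 0.012 m and distance between tin_third_mid and lane_second below 0.014 m), for 0.2 s.
At the end, for the whole second after the job is handed in: The taken tin stands still and upright (within 0.08 rad) on a flat end, its whole foot on the chopping board (centre within 120 mm of the board's middle along its x, 90 mm along y); the second short tin is at the front stop (within 12 mm of lane_front), the third behind it (within 14 mm) (x of tin_front_mid in the frame of board between -0.12 and 0.12 m and y of tin_front_mid in the frame of board between -0.09 and 0.09 m and z of tin_front_mid in the frame of board between 0.045 and 0.055 m and angle between the y axis of tin_front_mid and the z axis of board, either way round below 0.08 rad and linear speed of tin_front below 0.02 m/s and distance between tin_second_mid and lane_front below 0.012 m and distance between tin_third_mid and lane_second below 0.014 m); the robot touches nothing.
It fails at once if the tin is dropped (falls unheld, faster than 0.4 m/s: a drop of about 8 mm) (contact force between tin_front and the fingers below 0.1 N and linear speed of tin_front above 0.4 m/s).
It fails at once if the tin is banged on the board (more than 60 N) (contact force between tin_front and board above 60 N).
It fails at once if the second or third short tin leaves its lane (distance of any of tin_second_mid, tin_third_mid from where it was at the start of the episode above 0.095 m or z of any of tin_second_mid, tin_third_mid in the frame of rack above 0.15 m).
It fails at once if another tin on the rack is moved more than 20 mm (distance of any of slim_front_mid, slim_second_mid, big_front_mid, big_second_mid from where it was at the start of the episode above 0.02 m).
It fails at once if a bystander (spoon, potato, mug, ramekin) is moved more than 25 mm (distance of any of spoon, potato_a, potato_b, mug, ramekin from where it was at the start of the episode above 0.025 m).
It also fails if it takes over 61 s, if anything falls off the work surface, if the arm or the gripper's body presses on something with over 40 N, if the wrist force passes 120 N, or if a joint passes its speed limit or range.

## Working session

There is one attempt and no reset: what is moved stays moved. The work goes in short steps, each a Python script; the robot and the scene stay as the last script left them, time stands still between calls to the robot, and variables do not carry over. Pictures are saved under pics/ and viewed, at most 10 in all, crops included, and the job is handed in when it is done.

```bash
mkdir -p pics; cat > h.py <<'E'
import numpy as np, cv2
from station import bot
def grab(n):
    c=bot.camera(n); np.savez(f'{n}.npz',**{k:np.asarray(v) for k,v in c.items()}); return c
def pts(c):
    K=c['K'];z=c['z_map'];v,u=np.mgrid[:480,:640]
    P=np.stack([(u-K[0,2])/K[0,0]*z,-(v-K[1,2])/K[1,1]*z,-z],-1)
    E=c['extrinsics'];return P@E[:3,:3].T+E[:3,3]
E
python3 - <<'E'
from h import *
for n in ['scene','side']:
    c=grab(n); cv2.imwrite(f'pics/{n}0.png',c['pixels'][...,::-1]); print(n,c['K'],c['extrinsics'].round(3),c.keys())
E
```

```text
scene [[547.61074898   0.         333.23650178]
 [  0.         547.61074898 233.59804736]
 [  0.           0.           1.        ]] [[ 0.05  -0.665  0.745  1.797]
 [ 0.999  0.026 -0.044 -0.086]
 [ 0.009  0.746  0.666  1.282]
 [ 0.     0.     0.     1.   ]] dict_keys(['pixels', 'z_map', 'K', 'extrinsics'])
side [[494.00681083   0.         321.15530591]
 [  0.         494.00681083 248.10764603]
 [  0.           0.           1.        ]] [[-0.94   0.249 -0.232  0.277]
 [-0.341 -0.689  0.64   0.759]
 [-0.     0.68   0.733  1.058]
 [ 0.     0.     0.     1.   ]] dict_keys(['pixels', 'z_map', 'K', 'extrinsics'])
```

View pics/scene0.png

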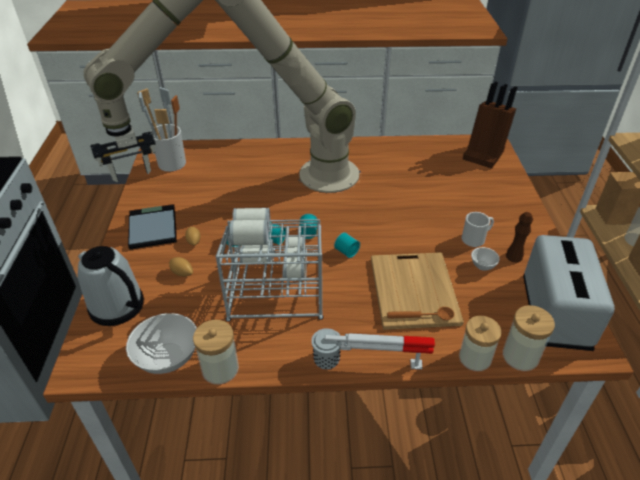

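View pics/side0.png

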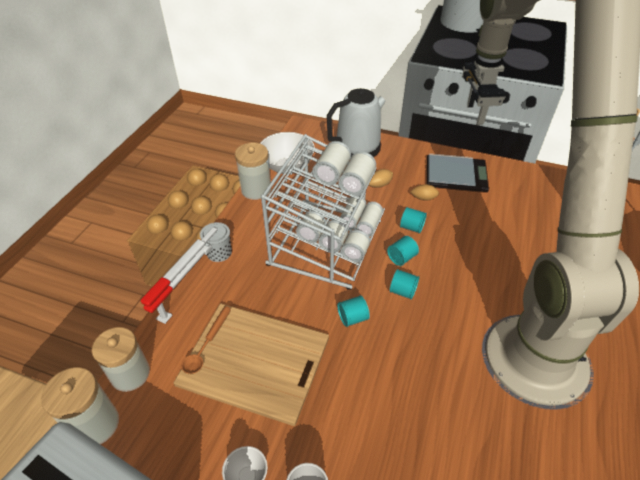

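```bash
python3 - <<'E'
from h import *
S=dict(np.load('side.npz'));C=dict(np.load('scene.npz'))
im=S['pixels'][190:290,280:420,::-1]; cv2.imwrite('pics/crop1.png',cv2.resize(im,None,fx=5.5,fy=5.5,interpolation=cv2.INTER_CUBIC))
P=pts(S);Q=pts(C)
np.set_printoptions(precision=3,suppress=True)
# board
for n,c,X in(('side',S,P),('scene',C,Q)):
    hsv=cv2.cvtColor(c['pixels'],cv2.COLOR_RGB2HSV)
    m=(X[...,2]>.012)&(X[...,2]<.027)&(c['z_map']>0)&(X[...,0]>.4)&(X[...,0]<1.1)&(X[...,1]>-.1)&(X[...,1]<.4)
    k,l,st,_=cv2.connectedComponentsWithStats(m.astype(np.uint8)); i=1+np.argmax(st[1:,4])
    r=cv2.minAreaRect(X[l==i][:,:2].astype(np.float32)*1000); print(n,'board',r,np.median(X[l==i][:,2]))
    # turquoise
    t=cv2.inRange(hsv,(80,120,60),(100,255,255)); k,l,st,ce=cv2.connectedComponentsWithStats(t)
    for i in range(1,k):
        if st[i,4]>40: 
            a=X[l==i]; print(' turq',ce[i],st[i,4],np.median(a,0),a.min(0),a.max(0))
    # rack top: points in rack zone
    m=(c['z_map']>0)&(X[...,2]>.03)&(X[...,0]>.45)&(X[...,0]<1.0)&(X[...,1]>-.45)&(X[...,1]<0.02)
    a=X[m]; print('rack',a.min(0),a.max(0))
    for lo,hi in((.03,.1),(.1,.15),(.15,.2),(.2,.25),(.25,.3)):
        b=a[(a[:,2]>lo)&(a[:,2]<hi)]; print(lo,cv2.minAreaRect(b[:,:2].astype(np.float32)*1000),len(b))
print('grid side, tin px:')
for v in range(225,262,4): print(v,[tuple((P[v,u]*1000).astype(int)) for u in range(340,376,5)])
E
```

```text
side board ((636.5370483398438, 240.870849609375), (301.3267822265625, 242.6936492919922), 1.109203815460205) 0.01877321426961165
 turq [412.772 219.509] 434 [ 0.382 -0.318  0.053] [ 0.277 -0.405 -0.004] [0.423 0.759 1.058]
 turq [402.569 250.206] 582 [ 0.382 -0.19   0.051] [ 0.277 -0.242  0.001] [0.423 0.759 1.058]
 turq [403.725 283.662] 545 [ 0.35  -0.071  0.056] [ 0.277 -0.132 -0.003] [0.388 0.759 1.058]
 turq [353.094 310.549] 650 [0.448 0.052 0.056] [0.277 0.005 0.003] [0.494 0.759 1.058]
rack [ 0.452 -0.45   0.03 ] [0.952 0.02  0.281]
0.03 ((701.8330688476562, -210.26400756835938), (474.0343322753906, 487.1444091796875), 3.277494192123413) 3957
0.1 ((704.8580322265625, -212.82376098632812), (450.5048828125, 405.154052734375), 8.726171493530273) 2292
0.15 ((730.4532470703125, -206.52462768554688), (309.12255859375, 472.3819580078125), 81.82609558105469) 1148
0.2 ((617.2880859375, -192.79164123535156), (290.3294982910156, 221.848388671875), 89.27325439453125) 2440
0.25 ((620.4996337890625, -191.07455444335938), (286.9002990722656, 214.54025268554688), 88.78992462158203) 1582
sce
[... 4444 characters left out ...]
t64(522), np.int64(-105), np.int64(57)), (np.int64(507), np.int64(-102), np.int64(66)), (np.int64(493), np.int64(-102), np.int64(70)), (np.int64(479), np.int64(-102), np.int64(76)), (np.int64(481), np.int64(-173), np.int64(0)), (np.int64(469), np.int64(-183), np.int64(-5)), (np.int64(455), np.int64(-186), np.int64(-3))]
261 [(np.int64(545), np.int64(-137), np.int64(-2)), (np.int64(531), np.int64(-141), np.int64(-1)), (np.int64(504), np.int64(-94), np.int64(58)), (np.int64(493), np.int64(-104), np.int64(52)), (np.int64(478), np.int64(-101), np.int64(61)), (np.int64(478), np.int64(-162), np.int64(-2)), (np.int64(463), np.int64(-162), np.int64(2)), (np.int64(451), np.int64(-171), np.int64(-2))]
```

View pics/crop1.png

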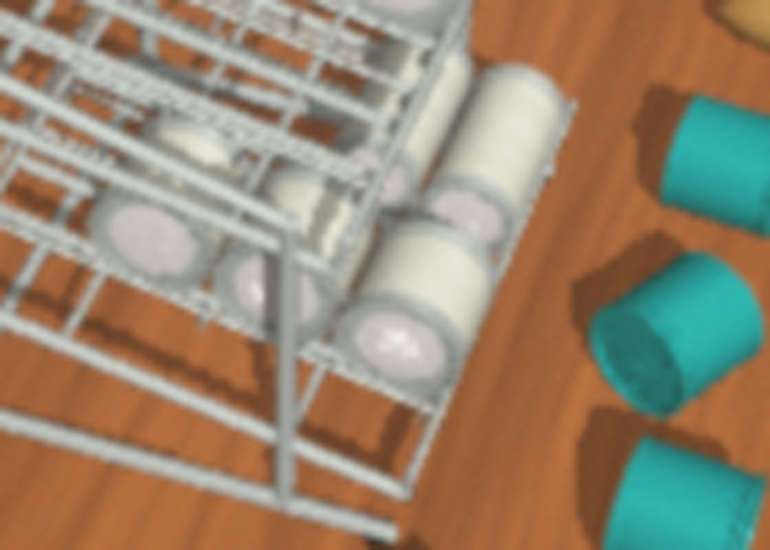

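```bash
cat >> h.py <<'E'
from scipy.spatial.transform import Rotation as R
np.set_printoptions(precision=3,suppress=True)
def ori(z,y):
    z=np.array(z,float);z/=np.linalg.norm(z);y=np.array(y,float);y-=z*(y@z);y/=np.linalg.norm(y)
    return R.from_matrix(np.stack([np.cross(y,z),y,z],1)).as_quat()
def tcp(p,q,back=0): return np.array(p)-R.from_quat(q).as_matrix()[:,2]*(.167+back)
def deg(*a): return np.deg2rad(a)
E
python3 - <<'E'
from h import *
from scipy.optimize import least_squares
S=dict(np.load('side.npz'));C=dict(np.load('scene.npz'));P=pts(S);Q=pts(C)
w=P[235:270,335:372].reshape(-1,3)
f=w[(abs(w[:,1]+.104)<.006)&(w[:,0]>.46)&(w[:,0]<.545)&(w[:,2]>.045)]
print('face',len(f),np.median(f,0),f.min(0),f.max(0),'slope dy/dx',np.polyfit(f[:,0],f[:,1],1))
print('face enclosing',cv2.minEnclosingCircle((f[:,[0,2]]*1000).astype(np.float32)))
g=w[(w[:,1]<-.11)&(w[:,1]>-.165)&(w[:,2]>.06)&(w[:,0]<.525)&(w[:,0]>.45)]
r=least_squares(lambda c:np.hypot(g[:,0]-c[0],g[:,2]-c[1])-.033,[.503,.083],loss='soft_l1',f_scale=.003); print('cyl',r.x,len(g),np.median(abs(r.fun)))
for n,X in(('side',P),('scene',Q)):
    m=(X[...,1]>-.07)&(X[...,1]<-.04)&(X[...,2]>.1)&(X[...,2]<.2)&(X[...,0]>.45)&(X[...,0]<.8)
    a=X[m]; h,e=np.histogram(a[:,0],np.arange(.45,.82,.02)); print('frame rods x',dict(zip(e.round(2),h)),np.median(a[:,1]))
    m=(X[...,2]>.03)&(X[...,2]<.2)&(X[...,1]>.28)&(X[...,1]<.6)&(X[...,0]>.35)&(X[...,0]<.85)
    k,l,st,ce=cv2.connectedComponentsWithStats(m.astype(np.uint8))
    for i in range(1,k):
        if st[i,4]>100: print(n,'left obj',ce[i],X[l==i].min(0),X[l==i].max(0))
T=np.array([.503,-.134,.083]);B=np.array([.61,.23,.053])
for s in(1,-1):
  for a in (30,35,40,45):
    a_=np.deg2rad(a);q=ori([np.sin(a_),0,-np.cos(a_)],[0,s,0])
    print('rack',s,a,[None if (j:=bot.solve_ik(tcp(T,q,b),q)) is None else np.array(j) for b in(0,.1)])
s2=2**-.5
for nm,z,y in[('down y',[0,0,-1],[0,1,0]),('down -y',[0,0,-1],[0,-1,0]),('+y',[0,s2,-s2],[1,0,0]),('+y,-',[0,s2,-s2],[-1,0,0]),('-y',[0,-s2,-s2],[1,0,0]),('-y,-',[0,-s2,-s2],[-1,0,0])]:
    q=ori(z,y);print(nm,[None if (j:=bot.solve_ik(tcp(B,q,b),q)) is None else np.array(j) for b in(0,.1)])
E
```

```text
face 403 [ 0.504 -0.104  0.084] [ 0.469 -0.11   0.045] [ 0.545 -0.098  0.12 ] slope dy/dx [-0.009 -0.099]
face enclosing ((512.5078125, 82.47025299072266), 47.846038818359375)
cyl [0.502 0.08 ] 260 0.0011178575531801925
frame rods x {np.float64(0.45): np.int64(0), np.float64(0.47): np.int64(0), np.float64(0.49): np.int64(0), np.float64(0.51): np.int64(29), np.float64(0.53): np.int64(120), np.float64(0.55): np.int64(27), np.float64(0.57): np.int64(29), np.float64(0.59): np.int64(24), np.float64(0.61): np.int64(11), np.float64(0.63): np.int64(1), np.float64(0.65): np.int64(0), np.float64(0.67): np.int64(0), np.float64(0.69): np.int64(0), np.float64(0.71): np.int64(116), np.float64(0.73): np.int64(1), np.float64(0.75): np.int64(0), np.float64(0.77): np.int64(0), np.float64(0.79): np.int64(0)} -0.05264900338048689
side left obj [ 99.137 411.976] [0.845 0.484 0.03 ] [0.85  0.517 0.163]
side left obj [ 91.372 449.631] [0.651 0.558 0.163] [0.85  0.6   0.192]
side left obj [243.792 459.155] [0.494 0.442 0.03 ] [0.582 0.518 0.048]
side left obj [307.098 472.111] [0.374 0.446 0.03 ] [0.444 0.4
[... 1321 characters left out ...]
28,  0.865,  0.539])]
down -y [array([-0.544,  0.748,  0.15 ,  1.905, -0.212,  0.504, -1.818]), array([-0.446,  0.607, -0.003,  1.847,  0.002,  0.687, -2.021])]
+y [array([ 0.37 ,  0.985, -0.741,  1.981, -0.644,  0.312,  0.538]), array([ 0.503,  0.875, -0.769,  1.963, -0.494,  0.48 ,  0.4  ])]
+y,- [array([ 0.256,  0.923, -0.547,  1.988, -1.01 ,  0.422, -2.268]), array([ 0.257,  0.772, -0.365,  1.979, -0.97 ,  0.664, -2.298])]
-y [array([-0.771,  0.96 ,  0.093,  1.64 ,  0.547,  1.162, -1.08 ]), array([-0.888,  0.92 ,  0.192,  1.515,  0.421,  1.306, -0.963])]
-y,- [array([-0.229,  1.151, -0.922,  1.598,  1.106,  1.758,  1.607]), array([-0.326,  1.088, -0.921,  1.469,  1.02 ,  1.845,  1.671])]
```

```bash
python3 - <<'E'
from h import *
T=np.array([.503,-.134,.082])
for s in(1,-1):
  for a in (26,30,33,36):
    q=ori([np.sin(np.deg2rad(a)),0,-np.cos(np.deg2rad(a))],[0,s,0]); print('s',s,'a',a)
    for dz in(0,.03,.06,.1,.14):
        print('  dz',dz,' '.join('%5s'%('-' if (j:=bot.solve_ik(tcp(T,q)+[dx,0,dz],q)) is None else '%.2f'%j[3]) for dx in(.01,0,-.02,-.04,-.06,-.08,-.1)))
E
```

```text
s 1 a 26
  dz 0  2.44  2.46  2.50     -     -     -     -
  dz 0.03  2.42  2.44  2.49     -     -     -     -
  dz 0.06  2.40  2.42  2.46  2.50     -     -     -
  dz 0.1  2.37  2.39  2.42  2.46  2.50     -     -
  dz 0.14  2.34  2.36  2.39  2.43  2.46  2.49  2.52
s 1 a 30
  dz 0  2.49  2.51     -     -     -     -     -
  dz 0.03  2.47  2.49     -     -     -     -     -
  dz 0.06  2.45  2.47  2.51     -     -     -     -
  dz 0.1  2.42  2.43  2.47  2.51     -     -     -
  dz 0.14  2.37  2.39  2.43  2.46  2.50     -     -
s 1 a 33
  dz 0  2.52     -     -     -     -     -     -
  dz 0.03  2.51     -     -     -     -     -     -
  dz 0.06  2.49  2.51     -     -     -     -     -
  dz 0.1  2.45  2.47  2.51     -     -     -     -
  dz 0.14  2.41  2.43  2.47  2.50     -     -     -
s 1 a 36
  dz 0     -     -     -     -     -     -     -
  dz 0.03     -     -     -     -     -     -     -
  dz 0.06  2.52     -     -     -     -     -     -
  dz 0.1  2.49  2.51     -     -     -     -     -
  dz 0.14  2.45  2.46  2.50     -     -     -     -
s -1 a 26
  dz 0  2.46  2.48  2.52     -
[... 323 characters left out ...]
-     -     -
  dz 0.06  2.46  2.48  2.52     -     -     -     -
  dz 0.1  2.43  2.45  2.49  2.52     -     -     -
  dz 0.14  2.42  2.43  2.45  2.48  2.51     -     -
s -1 a 33
  dz 0  2.53     -     -     -     -     -     -
  dz 0.03  2.52     -     -     -     -     -     -
  dz 0.06  2.50  2.52     -     -     -     -     -
  dz 0.1  2.46  2.48  2.52     -     -     -     -
  dz 0.14  2.42  2.44  2.48  2.51     -     -     -
s -1 a 36
  dz 0     -     -     -     -     -     -     -
  dz 0.03     -     -     -     -     -     -     -
  dz 0.06  2.53     -     -     -     -     -     -
  dz 0.1  2.49  2.51     -     -     -     -     -
  dz 0.14  2.46  2.47  2.51     -     -     -     -
```

```bash
cat >> h.py <<'E'
T=np.array([.503,-.134,.082])
A=np.deg2rad(28); QG=ori([np.sin(A),0,-np.cos(A)],[0,1,0])
OFF=np.array([-.045,0,.12])
E
python3 - <<'E'
from h import *
bot.set_gripper(.093)
bot.move_pose(tcp(T,QG)+OFF,QG)
o=bot.get_obs();print(o['t'],o['qpos'],o['eef_pos'],tcp(T,QG)+OFF,o['finger_gap'])
c=grab('wrist');cv2.imwrite('pics/w1.png',c['pixels'][...,::-1])
X=pts(c)
E
```

```text
2.325 [ 1.041  0.455 -1.067  2.473  1.806  0.349 -0.04 ] [ 0.38  -0.135  0.35 ] [ 0.38  -0.134  0.349] 0.09272554575282639
```

View pics/w1.png

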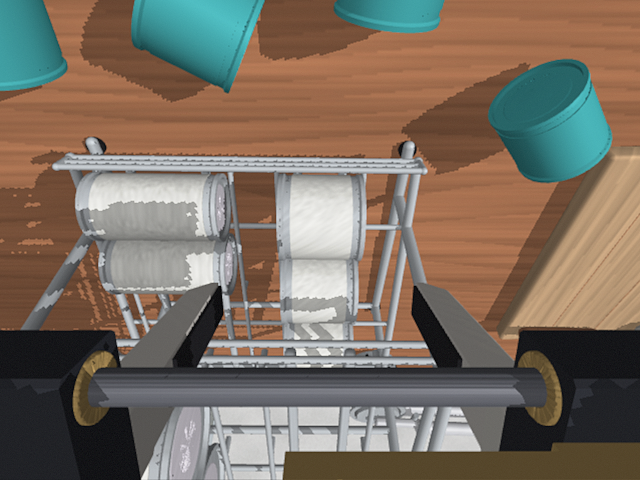

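The wrist view shows the front short tin at (321,215), with its ends at u≈278 and 365. The second short tin is behind it at (320,285) and the slim tins are at (150,205). The turquoise decoys are at the top and right, outside the rack. The fingers straddle the tin evenly. I'll refine the tin centre with the wrist depth, then grasp.

```bash
python3 - <<'E'
from h import *
from scipy.optimize import least_squares
c=dict(np.load('wrist.npz'));X=pts(c)
g=X[185:250,285:358].reshape(-1,3);g=g[(g[:,2]>.07)&(g[:,2]<.13)]
r=least_squares(lambda p:np.hypot(g[:,0]-p[0],g[:,2]-p[1])-.033,[.503,.082],loss='soft_l1',f_scale=.003);print('cyl',r.x,np.median(abs(r.fun)),len(g))
b=X[195:235,265:380].reshape(-1,3);b=b[(b[:,2]>.095)&(b[:,2]<.13)&(abs(b[:,0]-r.x[0])<.03)];ys=np.percentile(b[:,1],[1,50,99]);print('y ends',ys,(ys[0]+ys[2])/2)
t=np.array([r.x[0],(ys[0]+ys[2])/2,r.x[1]])
for v in(T,t,(T+t)/2): print(v,bot.solve_ik(tcp(v,QG),QG))
E
```

```text
cyl [0.503 0.082] 0.00046685099622963827 4733
y ends [-0.163 -0.133 -0.104] -0.13315687313450184
[ 0.503 -0.134  0.082] [ 0.9    0.845 -1.062  2.486  2.138  0.737 -0.304]
[ 0.503 -0.133  0.082] [ 0.897  0.846 -1.062  2.486  2.137  0.739 -0.305]
[ 0.503 -0.134  0.082] [ 0.899  0.846 -1.062  2.486  2.137  0.738 -0.304]
```

```bash
python3 - <<'E'
from h import *
g=tcp(T,QG)
print(bot.move_straight(g,vel=.1,guard=15))
o=bot.get_obs();print(o['t'],o['eef_pos'],g,o['ft_force'])
bot.set_gripper(.05,grip_force=30)
o=bot.get_obs();print(o['finger_gap'],o['grip_force'],o['ft_force'])
if o['grip_force']>10:
    print(bot.move_straight(g+OFF/2,vel=.06))
    print(bot.move_straight(g+OFF,vel=.1)); bot.wait(.5)
o=bot.get_obs();print(o['t'],o['finger_gap'],o['grip_force'],o['ft_force'])
for n in('wrist','side'): grab(n)
a=np.load('wrist.npz')['pixels'];b=np.load('side.npz')['pixels'][180:300,270:430]
cv2.imwrite('pics/c2.png',np.hstack([cv2.resize(a,(400,300)),cv2.resize(b,(400,300))])[...,::-1])
E
```

```text
False
3.8083 [ 0.424 -0.134  0.23 ] [ 0.425 -0.134  0.229] [-0.699  0.371  0.195]
0.05994853672543624 29.946434497833252 [-2.305  2.811  4.873]
False
False
6.9417 0.06037983609454082 29.94688242673874 [-0.43   0.012 -2.614]
```

View pics/c2.png

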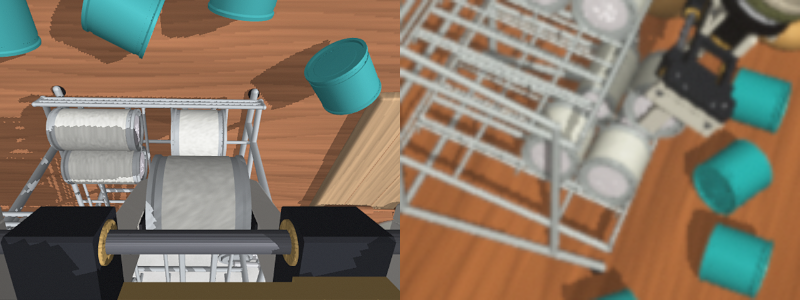

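```bash
cat >> h.py <<'E'
B=np.array([.61,.235,.053]); QD=ori([0,0,-1],[0,1,0])
QM=ori([0,-1,-1],[1,0,0]); QP=ori([0,1,-1],[1,0,0]); QV=ori([0,0,-1],[1,0,0])
E
python3 - <<'E'
from h import *
p=bot.get_obs()['eef_pos']
bot.move_straight([p[0],.08,p[2]],vel=.25)
bot.move_pose(tcp(B,QD)+[0,0,.1],QD)
bot.move_straight(tcp(B,QD)+[0,0,.006],vel=.12)
print('contact',bot.move_straight(tcp(B,QD)-[0,0,.004],vel=.015,guard=3))
o=bot.get_obs();print(o['t'],o['eef_pos'],o['ft_force'],o['finger_gap'],'grasp z',o['eef_pos'][2]-.167)
E
```

```text
contact True
10.3667 [0.61  0.235 0.22 ] [ 0.301 -0.645  6.099] 0.05994436479318946 grasp z 0.05253426550232709
```

```bash
python3 - <<'E'
from h import *
bot.set_gripper(.093); bot.wait(.2)
bot.move_straight(tcp(B,QD)+[0,0,.14],vel=.15)
o=bot.get_obs();print(o['t'],o['eef_pos'],o['qpos'])
c=grab('wrist');cv2.imwrite('pics/w3.png',c['pixels'][...,::-1])
X=pts(c);m=(X[...,2]>.045)&(X[...,2]<.1)&(abs(X[...,0]-.61)<.08)&(abs(X[...,1]-.235)<.08)&(c['z_map']>0)
g=X[m];t=g[g[:,2]>.06];print('top z',np.percentile(g[:,2],99),'rect',cv2.minAreaRect((t[:,:2]*1000).astype(np.float32)),'ctr',np.median(g[g[:,2]>.08],0))
for nm,q in(('M',QM),('P',QP)): print(nm,[bot.solve_ik(tcp(B,q,b),q) for b in(0,.1)])
E
```

```text
12.3917 [0.61  0.235 0.359] [ 0.133  0.748 -0.976  1.774  0.719  1.024  0.45 ]
top z 0.0857082426236328 rect ((609.5538330078125, 233.86231994628906), (60.05339813232422, 61.87971115112305), 89.32050323486328) ctr [0.608 0.234 0.083]
M [array([-0.593,  0.968, -0.223,  1.617,  0.738,  1.315, -1.252]), array([-0.651,  0.924, -0.252,  1.486,  0.674,  1.48 , -1.194])]
P [array([ 0.474,  1.081, -0.953,  1.974,  0.079,  0.264, -0.153]), array([ 0.613,  0.976, -0.998,  1.957, -0.029,  0.437, -0.047])]
```

View pics/w3.png

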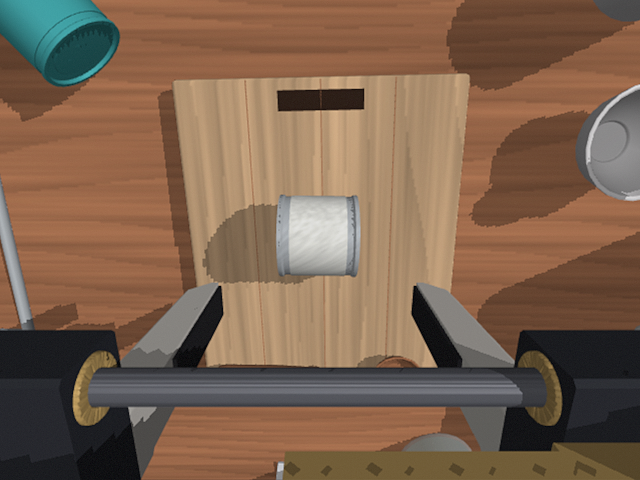

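```bash
cat >> h.py <<'E'
B2=np.array([.6095,.234,.053])
def qt(d): d=np.deg2rad(d); return ori([0,np.sin(d),-np.cos(d)],[1,0,0])
E
python3 - <<'E'
from h import *
for d,dz,b in((30,0,0),(30,0,.1),(30,.12,0),(0,.12,0),(-30,.12,0),(-60,.12,0),(-60,0,0),(-60,0,.09)):
    q=qt(d);print(d,dz,b,bot.solve_ik(tcp(B2+[0,0,dz],q,b),q))
q=qt(30)
bot.move_pose(tcp(B2,q,.1),q)
print(bot.move_straight(tcp(B2,q),vel=.12,guard=10))
bot.set_gripper(.05,grip_force=30)
o=bot.get_obs();print(o['t'],o['finger_gap'],o['grip_force'],o['ft_force'],o['eef_pos']-tcp(B2,q))
E
```

```text
30 0 0 [ 0.279  0.914 -0.783  1.967  0.279  0.31  -0.488]
30 0 0.1 [ 0.414  0.8   -0.868  1.943  0.154  0.48  -0.367]
30 0.12 0 [ 0.337  0.751 -0.87   1.915  0.114  0.502 -0.421]
0 0.12 0 [-0.087  0.643 -0.571  1.806  0.456  0.827 -0.883]
-30 0.12 0 [-0.437  0.735 -0.357  1.665  0.646  1.255 -1.11 ]
-60 0.12 0 [-0.665  0.925 -0.187  1.531  0.756  1.65  -1.185]
-60 0 0 [-0.686  1.074 -0.149  1.528  0.761  1.525 -1.267]
-60 0 0.09 [-0.755  1.064 -0.157  1.385  0.706  1.663 -1.206]
False
14.7833 0.06550450649961588 29.981402456760406 [ 0.561 -1.704  3.765] [ 0. -0.  0.]
```

```bash
python3 - <<'E'
from h import *
U=np.array([0,0,.12]); q=qt(30)
bot.move_straight(tcp(B2+U,q),vel=.12)
for d in(0,-30,-60): bot.move_straight(tcp(B2+U,qt(d)),vel=.12,rot=qt(d))
q=qt(-60); S=B2.copy(); S[2]=.05
bot.move_straight(tcp(S+[0,0,.01],q),vel=.1); bot.wait(.3)
print(bot.get_obs()['ft_force'])
print('contact',bot.move_straight(tcp(S-[0,0,.004],q),vel=.012,guard=3))
o=bot.get_obs();print(o['t'],o['finger_gap'],o['grip_force'],o['ft_force'],'grasp',o['eef_pos']+R.from_quat(q).as_matrix()[:,2]*.167)
for n in('scene','side'): grab(n)
a=np.load('scene.npz')['pixels'][220:340,340:500];b=np.load('side.npz')['pixels'][280:430,150:350]
cv2.imwrite('pics/c4.png',np.hstack([cv2.resize(a,(400,300)),cv2.resize(b,(400,300))])[...,::-1])
E
```

```text
[ 0.178  0.12  -2.623]
contact True
20.8667 0.06565596416837327 29.969378113746643 [0.395 2.597 6.215] grasp [0.609 0.234 0.051]
```

View pics/c4.png

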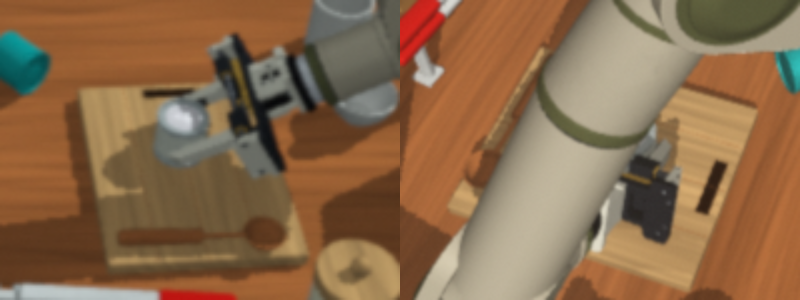

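```bash
python3 - <<'E'
from h import *
q=qt(-60);S=B2.copy();S[2]=.051
bot.set_gripper(.093);bot.wait(.3)
bot.move_straight(tcp(S,q,.07),vel=.08)
bot.move_straight(tcp(S,q,.07)+[0,0,.15],vel=.15)
p=qt(0);bot.move_pose([.5,.1,.45],p)
bot.wait(.3);o=bot.get_obs();print(o['t'],o['ft_force'])
for n in('scene','side'):
    c=grab(n);X=pts(c);m=(X[...,2]>.03)&(X[...,2]<.1)&(abs(X[...,0]-.61)<.06)&(abs(X[...,1]-.235)<.06)&(c['z_map']>0)
    g=X[m];
    if len(g)>30:
        t=g[g[:,2]>np.percentile(g[:,2],95)-.006]; A_=np.c_[t[:,:2],np.ones(len(t))];k=np.linalg.lstsq(A_,t[:,2],rcond=None)[0]
        print(n,'top',np.median(t,0),t.min(0),t.max(0),'slopes',k[:2])
a=np.load('scene.npz')['pixels'][190:340,220:500];b=np.load('side.npz')['pixels'][180:430,150:430]
cv2.imwrite('pics/c5.png',np.hstack([cv2.resize(a,(400,300)),cv2.resize(b,(400,300))])[...,::-1])
E
```

```text
25.4167 [-0.036 -0.011 -0.3  ]
scene top [0.612 0.233 0.077] [0.578 0.201 0.075] [0.647 0.265 0.084] slopes [0.007 0.016]
side top [0.608 0.235 0.077] [0.574 0.202 0.074] [0.64  0.269 0.083] slopes [-0.008  0.005]
```

View pics/c5.png

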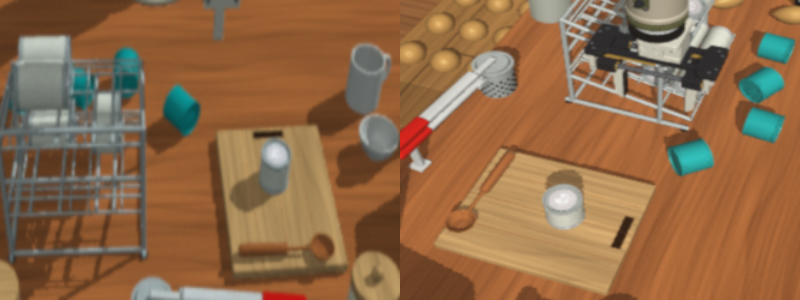

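The tin stands upright and level, with its top at z≈0.08 and its centre at about (0.61, 0.234) on the board. Everything else is undisturbed and the gripper is in the air, so I'm handing in.

```bash
python3 -c "
from station import bot
print(bot.hand_in())"
```

```text
the job is handed in; nothing more can be done
None
```

I handed the job in at about 25 s of the 61 s allowed: the front short tin stands upright on the chopping board, the second tin was seen at the front stop after the lift, the third was not measured separately, nothing else looked disturbed, and `hand_in()` gave no verdict.

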